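# Dry-fit the taper sleeves in the coupling hub

### The arm

A 6-joint arm with a two-finger parallel gripper is mounted at the origin on the work surface. World frame = base frame: x ahead of the robot, y to its left, z up, the work surface at z = 0. Lengths are in m, angles in rad, forces in N, time in s.
With the tool pointing down it reaches from about 0.35 to 0.775 m from the base axis. Payload 7.3 kg.
Tool frame: the origin (TCP) lies on the centre line of the jaws, within the pads' length; the fingertips stand 11 mm ahead of it and the grasp point (between the pads) lies 8 mm behind it; y points along the fingers, z is the direction in which the jaws open and shut, and the axes are right-handed (so a half turn about y gives the same grasp; the last joint's range is limited). The gripper opens to 92 mm and grips with 3 to 60 N. Pads are 19 mm wide; open, the fingers measure 130 mm over their backs; the gripper's body (75 mm by 190 mm) begins 47 mm behind the grasp point.
Start: joints at [1.117, 0.342, 1.524, -0, 1.275, -0.146], TCP at [0.159, 0.5, 0.238] pointing down, gripper open.
Joint ranges: [-2.53, 2.53], [-0.77, 2.02], [0.04, 2.7], [-1, 4.14], [0.28, 2.66], [-3.11, 3.11]. Speed limits (rad/s): [2.57, 2.57, 3.14, 3.14, 3.14, 3.14].

### API

Orientations are given as [roll, pitch, yaw] about the fixed x, y, z axes, in that order (R = Rz(yaw) Ry(pitch) Rx(roll)).
In Python, from cell import robot, cams gives the robot as it stands.
- The arm moves only by the tool apply_moves, never from a script. Its argument "plan" is a list of rows, each a list of 7 numbers: the shift along the tool's x, y, z in m, then the turn, a rotation vector about the tool's x, y, z in degrees, then the gripper command: -1 is fully open, 1 is shut, values between are in proportion. A call has exactly 5 rows; each row is the pose to reach, as a shift and turn from the pose commanded when the call began, along the tool's axes at that moment; what a row does not reach only later rows make up. A row lasts 1/8 s, in which the tool goes at most 62.5 mm and 10.7 degrees, less where a joint would pass 70% of its speed; a pose out of reach is approached as far as the arm can. A call with a gripper value outside its range is refused whole. The fingers move at their own pace and stop on an object; "squeeze" is the grip in N (left out, the last holds). Time passes only in rows, so rows that repeat a pose let the fingers close, or fill a call up. It gives the time, the measured TCP pose, the force and the opening at its end, in the units of the state.
- robot.observe(): the state, without advancing time (a new reading comes with each control period).
- cams.read_camera(name): name is "side" or "top"; returns the picture (420x560x3 uint8, blue, green, red); there is no depth.
- cams.calibration(name): a dict with "fx", "fy", "cx", "cy" (pixels), "extrinsics" (4x4, takes a point from world to camera coordinates). Camera axes: x right, y up, looking along -z (the intrinsics and any distortion apply to the point x, -y, -z); pixel columns grow to the right and rows downward; lengths in m; the calibration is good to about 2 mm. A picture is of the moment at which its call begins. calibration takes no time and is no camera call.
- robot.hand_in(): hands the job in, once; it reports no verdict.
The state is a dict: "time": time; "qpos": joint angles; "qvel": joint speeds; "joint_efforts": joint torques, N m; "tool_pos": TCP position; "tool_rot": TCP orientation; "contact_force": force on the tool from outside, world axes, zero at the start; "torque": the same for the moment, N m; "opening": finger opening in m.
Only numpy, scipy, OpenCV 4.12 (cv2) and the standard library are available. Lean on these libraries where they do the work, as an engineer would, in place of code of your own. Each camera call takes 0.05 s, during which the arm holds its last target. There are 200 camera calls.

### The job

Dry-fit the coupling: take the large taper sleeve from its leaning stand and nest it, narrow end down, in the hub on the fixture, then take the small taper sleeve and nest it in the large one. Let each sleeve rest upright in its taper under its own weight only, collar still standing proud, and do not push or drop it in: the hub must not be driven down into its fixture. Leave the other loose things on the bench where they are.

Things in the scene. Friction and masses are not known exactly. Their poses are not given: they have to be found in the camera images.
- large_mid (a point): Large taper sleeve, bare aluminium, 74 mm tall, 0.28 kg; point on its axis, half-way up. Its z runs from narrow end to collar; at the start it leans 26 degrees in its stand. Lower 40 mm: outer taper, 30 mm across at the narrow end to 46 mm. Upper 34 mm: straight collar 60 mm across, to grip; its underside is 3 mm above this point. Resting in the hub this point is 5 mm above the hub's mouth.
- large_mouth (a point): Centre of the large sleeve's top face, on its axis, 37 mm above its middle: the mouth of its tapered bore, 34 mm across, narrowing by 0.4 mm per mm down to 20 mm at the floor of the bore, 34 mm deep.
- small_mid (a point): Small taper sleeve, bare aluminium, 68 mm tall, 0.15 kg; point on its axis, half-way up. Its z runs from narrow end to collar; at the start it leans 26 degrees in its stand. Lower 34 mm: outer taper, 23 mm across to 36.6 mm. Upper 34 mm: straight collar 46 mm across, to grip; its underside is level with this point. Resting in the large sleeve this point is 6.5 mm above the large sleeve's top face.
- hub_mouth (a point): Centre of the hub's top face, 90 mm above the bench, z up: mouth of its greased tapered bore, 42.8 mm across, narrowing by 0.4 mm per mm, 42 mm deep. The hub is a steel ring 76 mm across (92 at its flange) on a square grey fixture 110 mm wide. A large sleeve resting loosely in it has its narrow end 32 mm below the mouth and its collar 8 mm above the face.
- hub (a joint): How far the hub is driven down into its fixture (m): 0 = up, as at the start; 0.008 at most. A spring holds it up against loads to 10 N, then it sinks 2 mm for each further newton. The sleeves' weight alone does not move it; a sink of more than 5 mm means wedged.
- stand_l_seat (a point): Large sleeve's stand: centre of the upper face of a grey plate 86 x 86 x 8 mm on legs, 78 mm above the bench here. The face leans 26 degrees, looking up and towards the stand's -x (roughly to the robot). The sleeve hangs through a 48 mm hole, the underside of its collar on the plate. This point's x and y axes are the stand's, level; x away from the robot.
- stand_s_seat (a point): The same point of the small sleeve's stand, of the same size and lean, with a 39 mm hole.
- spacer: Bystander, to be left alone: plain straight steel ring, 42 mm across, 18 mm tall, lying flat; its origin is under its middle, on the bench.
- connector: Bystander, to be left alone: black connector housing with a grey top, 60 x 32 x 36 mm; its origin is under its middle, on the bench.
- driver: Bystander, to be left alone: screwdriver with a dark handle, 190 mm long, lying flat; its origin is under its middle, on the bench.
- terminals: Bystander, to be left alone: beige terminal strip, 90 x 22 x 22 mm; its origin is under its middle, on the bench.
- grease: Bystander, to be left alone: white jar with a black cap, 48 mm across, 75 mm tall; its origin is under its middle, on the bench.
- hexkey: Bystander, to be left alone: dark hex key, 85 mm long, 6 mm thick, lying flat; its origin is under its middle, on the bench.
Things that resemble listed ones, but are neither listed nor needed, are in the scene too. What is shaped like the part that bears large_mid but brown or orange is not meant.

How it is judged:
By the outcome, as a careful person would: the job done as asked, in the order asked, and still so for the second after the job is handed in, with the robot touching nothing.
It also fails if it takes over 64 s, if anything falls off the work surface, if the arm or the gripper's body presses on something with over 40 N, if the wrist force passes 120 N, or if a joint passes its speed limit or range.

## Working session

There is one attempt and no reset: what is moved stays moved. The work goes in short steps, Python scripts to look and compute and a tool call to move; the robot and the scene stay as the last step left them, time stands still between calls to the robot, and variables do not carry over. Pictures are saved under pics/ and viewed, about 8 in all and at most 12, crops included, and the job is handed in when it is done.

Besides the shell and the picture viewer there is one more tool, called as name([rows], argument=value, ...), one row to a line, values as JSON. apply_moves: Moves the arm, as the interface text tells. Its arguments: {"type":"object","properties":{"plan":{"type":"array","items":{"type":"array","items":{"type":"number"}}},"squeeze":{"type":"number"}},"required":["plan"]}

```bash
ls; mkdir -p pics; python3 - <<'E'
from cell import robot,cams
import cv2,numpy as np
for n in("top","side"):
    cv2.imwrite(f"pics/{n}0.png",cams.read_camera(n)); c=cams.calibration(n)
    print(n,{k:(np.round(v,4).tolist()) for k,v in c.items()})
s=robot.observe();print(s)
E
```

```text
pics
top {'fx': 396.5689, 'fy': 396.5689, 'cx': 280.1027, 'cy': 203.2987, 'extrinsics': [[-0.0009, -0.9999, -0.0122, 0.0164], [0.9812, -0.0032, 0.1931, -0.5951], [-0.1931, -0.0118, 0.9811, -0.8827], [0.0, 0.0, 0.0, 1.0]]}
side {'fx': 539.7748, 'fy': 539.7748, 'cx': 276.7102, 'cy': 206.146, 'extrinsics': [[-0.8326, -0.5539, -0.0033, 0.4875], [0.3235, -0.4911, 0.8088, -0.2576], [-0.4496, 0.6724, 0.588, -1.0016], [0.0, 0.0, 0.0, 1.0]]}
{'time': 0.1, 'qpos': array([ 1.11702580e+00,  3.42671337e-01,  1.52488028e+00,  1.91180294e-07,
        1.27537729e+00, -1.45995326e-01]), 'qvel': array([ 0.00157138, -0.00226321, -0.00326269,  0.00112745, -0.00092207,
        0.00032073]), 'joint_efforts': array([ 1.02261279e-04, -4.32009816e+01, -2.44693190e+01,  7.17887236e-02,
        5.27195900e-02, -2.28596576e-05]), 'tool_pos': array([0.1588766 , 0.50004483, 0.23711933]), 'tool_rot': array([-1.57211833e+00,  1.94574552e-04, -3.07775389e-01]), 'contact_force': array([ 0.6761546 ,  0.31890265, -0.08717233]), 'torque': array([-0.02386551,  0.02865919,  0.01236511]), 'opening': 0.09159996781307791}
```

View pics/top0.png

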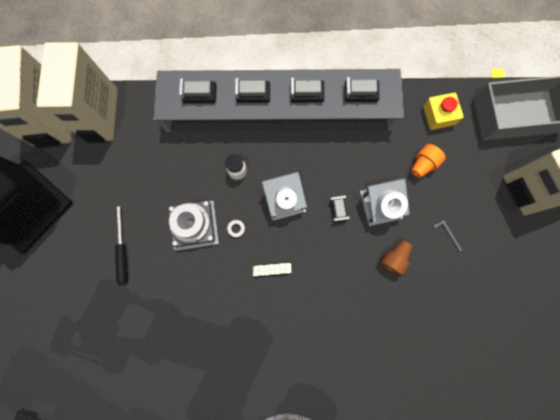

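View pics/side0.png

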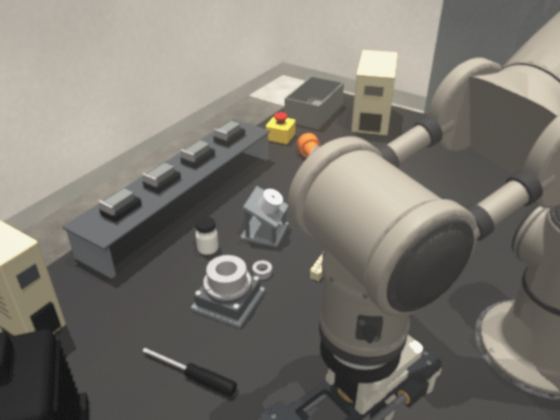

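Top view: the large sleeve is the bare metal one at about (393,205), and the small one is at (287,198). The lookalikes are brown (397,258), orange (428,160), and the spacer ring (236,229). The hub with its fixture is at (189,223). In the side view the arm hides the large sleeve, so I'll check the choice in a close crop and take rough measurements from the top view.

```bash
cat > h.py <<'E'
import cv2,numpy as np
from scipy.spatial.transform import Rotation as Ro
from cell import robot,cams
def ray(n,u,v):
    c=cams.calibration(n);E=np.array(c["extrinsics"])
    d=np.array([(u-c["cx"])/c["fx"],-(v-c["cy"])/c["fy"],-1.])
    return -E[:3,:3].T@E[:3,3],E[:3,:3].T@d
def plane(n,u,v,z):
    o,d=ray(n,u,v);return o+d*(z-o[2])/d[2]
def proj(n,p):
    c=cams.calibration(n);E=np.array(c["extrinsics"]);q=E[:3,:3]@np.array(p)+E[:3,3]
    return np.array([c["cx"]+c["fx"]*q[0]/-q[2],c["cy"]+c["fy"]*q[1]/q[2]])
def two(a,b):  # rays' nearest point
    (o1,d1),(o2,d2)=ray("top",*a),ray("side",*b)
    s=np.linalg.lstsq(np.c_[d1,-d2],o2-o1,rcond=None)[0]
    p,q=o1+s[0]*d1,o2+s[1]*d2;return (p+q)/2,np.linalg.norm(p-q)
def tgt(yaw,tilt): return Ro.from_euler("z",yaw,degrees=True)*Ro.from_euler("y",-tilt,degrees=True)*Ro.from_euler("x",-90,degrees=True)
def axis(yaw,tilt): return -tgt(yaw,tilt).apply([0,1,0])
def go(p,yaw,tilt,p0=None,R0=None):
    s=robot.observe();R=R0 or Ro.from_euler("xyz",s["tool_rot"]);p0=s["tool_pos"] if p0 is None else p0
    T=tgt(yaw,tilt)
    print("shift mm",np.round(R.inv().apply(np.array(p)-p0)*1000,1),"turn",np.round((R.inv()*T).as_rotvec(degrees=True),2))
E
python3 - <<'E'
from h import *
im=cv2.imread("pics/top0.png")
o=np.hstack([cv2.resize(im[y-35:y+35,x-35:x+35],(266,266),interpolation=cv2.INTER_CUBIC) for x,y in((193,225),(286,197),(386,202))])
cv2.imwrite("pics/c1.png",o)
E
```

```text
(no output)
```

View pics/c1.png

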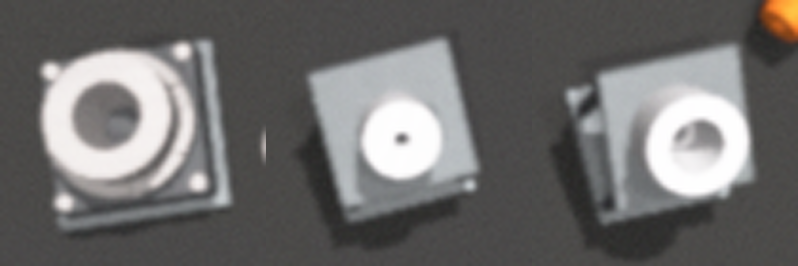

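```bash
python3 - <<'E'
from h import *
def px(cx,cy,off,u,v): return cx-35+(u-off)/3.8,cy-35+v/3.8
print("hub",plane("top",*px(193,225,0,106,117),.09).round(4))
for n,c,off,P,f in (("small",(286,197),266,[(307,73),(445,38),(480,172),(350,208)],(401,139)),("large",(386,202),532,[(598,72),(738,44),(757,180)],(697,143))):
    q=[plane("top",*px(*c,off,*p),h) for p,h in zip(P,(.097,.097,.059,.059))]
    e=q[1]-q[0]; yaw=np.degrees(np.arctan2(e[0],-e[1])); 
    r=q[2]-q[1]; print(n,np.linalg.norm(e).round(3),"yaw",yaw.round(1),"from side",np.degrees(np.arctan2(-r[1],-r[0])).round(1),np.linalg.norm(r).round(3))
    a=axis(yaw,26); m=plane("top",*px(*c,off,*f),.078+.034*np.cos(np.radians(26)))
    print(" mouth",m.round(4),"axis",a.round(3),"seat",(m-.034*a).round(4), "q mid",((q[0]+q[2])/2).round(3))
    tcp=m-.011*a-.008*a  # TCP 8mm ahead of the grasp point
    print(" tcp",tcp.round(4)); 
    if n=="large": go(tcp+.10*a,yaw,26); print(robot.observe()["qpos"])
E
```

```text
hub [0.5489 0.2293 0.09  ]
small 0.086 yaw 14.5 from side 16.4 0.088
 mouth [5.959e-01 1.000e-04 1.086e-01] axis [-0.424 -0.109  0.899] seat [0.6104 0.0038 0.078 ] q mid [0.612 0.004 0.078]
 tcp [0.604  0.0022 0.0915]
large 0.087 yaw 11.3 from side 13.3 0.088
 mouth [ 0.5813 -0.2408  0.1086] axis [-0.43  -0.086  0.899] seat [ 0.5959 -0.2378  0.078 ] q mid [ 0.597 -0.239  0.078]
 tcp [ 0.5895 -0.2391  0.0915]
shift mm [ 595.9   56.4 -595.1] turn [  6.64 -28.45 -25.47]
[ 1.11702580e+00  3.42671337e-01  1.52488028e+00  1.91180294e-07
  1.27537729e+00 -1.45995326e-01]
```

apply_moves([
  [50,0,0,0,0,0,-1],
  [50,0,0,0,0,0,-1],
  [50,0,0,0,0,0,-1],
  [50,0,0,0,0,0,-1],
  [50,0,0,0,0,0,-1],
])

```text
time: 0.72
tool_pos: [0.4585, 0.4047, 0.2373]
tool_rot: [-1.571, 0.001, -0.308]
contact_force: [0.1, 1.2, -0.3]
opening: 0.0916
```

I made a units mistake there: I sent 50 (metres) where I meant hundredths. The arm only moved at its capped rate, in free air, and ended at (0.459, 0.405, 0.237). Next I'll hold still to check that the commanded pose was clamped as well.

apply_moves([
  [0,0,0,0,0,0,-1],
  [0,0,0,0,0,0,-1],
  [0,0,0,0,0,0,-1],
  [0,0,0,0,0,0,-1],
  [0,0,0,0,0,0,-1],
])

```text
time: 1.35
tool_pos: [0.4562, 0.4062, 0.238]
tool_rot: [-1.57, -0.0, -0.307]
contact_force: [0.8, 0.2, -0.1]
opening: 0.0919
```

```bash
python3 - <<'E'
from h import *
a=axis(12,26);tcp=np.array([.581,-.2408,.1086])-.019*a
print(robot.observe()["tool_pos"],tcp); go(tcp+.10*a,12,26)
E
```

```text
[0.45615506 0.40617732 0.23801733] [ 0.58914704 -0.23906829  0.09152291]
shift mm [ 283.4   56.5 -596.7] turn [  6.69 -29.05 -25.4 ]
```

apply_moves([
  [0.028,0,-0.056,0,0,0,-1],
  [0.055,0,-0.11,0,0,0,-1],
  [0.08,0,-0.165,0,0,0,-1],
  [0.11,0,-0.22,0,-5,0,-1],
  [0.14,0,-0.275,0,-10,0,-1],
])

```text
time: 1.98
tool_pos: [0.5069, 0.0999, 0.2382]
tool_rot: [-1.57, -0.001, -0.13]
contact_force: [0.7, 0.2, 0.8]
opening: 0.0916
```

```bash
python3 - <<'E'
from h import *
a=axis(12,26);tcp=np.array([.581,-.2408,.1086])-.019*a
print(robot.observe()["tool_pos"]); go(tcp+.10*a,12,26)
E
```

```text
[0.50690602 0.0999063  0.2381521 ]
shift mm [  83.9   56.7 -340.1] turn [  4.4  -19.09 -25.69]
```

apply_moves([
  [0.012,0.0,-0.055,0.5,-3,-4,-1],
  [0.026,0.008,-0.11,1.3,-6,-8,-1],
  [0.04,0.016,-0.165,2.2,-9,-12,-1],
  [0.053,0.024,-0.22,2.8,-12,-16,-1],
  [0.067,0.032,-0.275,3.6,-15.5,-20.5,-1],
])

```text
time: 2.6
tool_pos: [0.5369, -0.1809, 0.2063]
tool_rot: [-1.559, -0.365, 0.14]
contact_force: [0.3, 0.5, -1.2]
opening: 0.0922
```

```bash
python3 - <<'E'
from h import *
a=axis(12,26);tcp=np.array([.581,-.2408,.1086])-.019*a
print(robot.observe()["tool_pos"]); go(tcp+.10*a,12,26)
E
```

```text
[ 0.5368858  -0.18089809  0.20625943]
shift mm [ -9.   22.3 -68.2] turn [ 0.88 -3.68 -5.08]
```

apply_moves([
  [-0.004,0.01,-0.03,0.4,-1.8,-2.5,-1],
  [-0.009,0.022,-0.068,0.9,-3.7,-5.1,-1],
  [-0.009,0.022,-0.068,0.9,-3.7,-5.1,-1],
  [-0.009,0.022,-0.068,0.9,-3.7,-5.1,-1],
  [-0.009,0.022,-0.068,0.9,-3.7,-5.1,-1],
])

```text
time: 3.22
tool_pos: [0.546, -0.2453, 0.1818]
tool_rot: [-1.569, -0.451, 0.208]
contact_force: [-0.9, 0.1, -0.7]
opening: 0.0915
```

```bash
python3 - <<'E'
from h import *
a=axis(12,26);tcp=np.array([.581,-.2408,.1086])-.019*a
print(robot.observe()["tool_pos"]); go(tcp,12,26)
s=cams.read_camera("side");t=cams.read_camera("top")
print(proj("side",[.581,-.2408,.1086]),proj("top",[.581,-.2408,.1086]))
cv2.imwrite("pics/c2.png",np.hstack([cv2.resize(s[60:260,220:420],(400,400)),cv2.resize(t[120:320,290:490],(400,400))]))
E
```

```text
[ 0.54600488 -0.2453315   0.18175656]
shift mm [ -0.2 100.2  -3. ] turn [-0.09 -0.06 -0.16]
[330.95118305 152.05518225] [394.45496877 204.75674985]
```

View pics/c2.png

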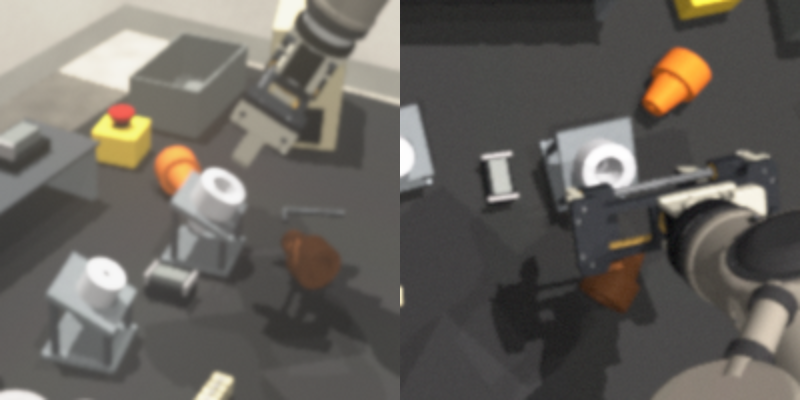

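The side view shows the bare sleeve's mouth at (331,153.5), and I predicted (331,152). The grasp is aligned, and the brown and orange parts are clear of it, so I'll approach along the sleeve's axis.

apply_moves([
  [0,0.03,-0.001,0,0,0,-1],
  [0,0.06,-0.003,0,0,0,-1],
  [0,0.085,-0.003,0,0,0,-1],
  [0,0.099,-0.003,0,0,0,-1],
  [0,0.099,-0.003,0,0,0,-1],
], squeeze=20)

```text
time: 3.95
tool_pos: [0.5885, -0.2395, 0.0915]
tool_rot: [-1.567, -0.45, 0.207]
contact_force: [-0.6, -0.5, -0.6]
opening: 0.0918
```

apply_moves([
  [0,0,0,0,0,0,1],
  [0,0,0,0,0,0,1],
  [0,0,0,0,0,0,1],
  [0,0,0,0,0,0,1],
  [0,0,0,0,0,0,1],
])

```text
time: 4.58
tool_pos: [0.5884, -0.2399, 0.0924]
tool_rot: [-1.568, -0.451, 0.207]
contact_force: [-3.4, 2.5, 4.5]
opening: 0.0598
```

apply_moves([
  [0,-0.01,0,0,0,0,1],
  [0,-0.035,0,0,0,0,1],
  [0,-0.065,0,0,0,0,1],
  [0,-0.095,0,0,0,0,1],
  [0,-0.12,0,0,0,0,1],
])

```text
time: 5.2
tool_pos: [0.5363, -0.2518, 0.2008]
tool_rot: [-1.569, -0.45, 0.206]
contact_force: [0.1, -0.6, -3.1]
opening: 0.0601
```

```bash
python3 - <<'E'
from h import *
print(robot.observe()["tool_pos"]); go([.549,.2293,.22],0,0); go([.52,0,.26],6,0);print(robot.observe()["contact_force"])
E
```

```text
[ 0.53628979 -0.25182271  0.20075785]
shift mm [108.4  31.8 468.2] turn [-2.77 11.65 25.66]
shift mm [ 57.9 -37.4 249.9] turn [-1.42  5.75 25.74]
[ 0.11183171 -0.59013741 -3.10106555]
```

apply_moves([
  [0.012,-0.008,0.05,-0.3,1.1,5,1],
  [0.024,-0.016,0.1,-0.6,2.3,10,1],
  [0.035,-0.023,0.15,-0.9,3.5,16,1],
  [0.047,-0.03,0.2,-1.2,4.6,21,1],
  [0.058,-0.037,0.25,-1.4,5.8,25.7,1],
])

```text
time: 5.82
tool_pos: [0.5207, 0.0017, 0.2598]
tool_rot: [-1.571, 0.001, 0.103]
contact_force: [0.9, 0.9, -3.9]
opening: 0.0599
```

```bash
python3 - <<'E'
from h import *
print(robot.observe()["tool_pos"]); go([.549,.2293,.21],0,0)
E
```

```text
[0.52073314 0.00168283 0.25981877]
shift mm [ 51.5  49.7 223.5] turn [ 0.03  5.89 -0.03]
```

apply_moves([
  [0.012,0.012,0.055,0,1.5,0,1],
  [0.024,0.025,0.11,0,3,0,1],
  [0.038,0.035,0.165,0,4.5,0,1],
  [0.0515,0.05,0.2235,0,5.9,0,1],
  [0.0515,0.05,0.2235,0,5.9,0,1],
])

```text
time: 6.45
tool_pos: [0.5481, 0.2317, 0.2075]
tool_rot: [-1.57, 0.001, 0.006]
contact_force: [-0.8, -1.1, -2.7]
opening: 0.06
```

```bash
python3 - <<'E'
from h import *
print(robot.observe()["tool_pos"],robot.observe()["tool_rot"])
s=cams.read_camera("side");t=cams.read_camera("top")
P=robot.observe()["tool_pos"]
for n,p in(("mouth",P+[0,0,.019]),("narrow",P-[0,0,.055]),("hub",[.549,.2293,.09])):print(n,proj("side",p).round(1),proj("top",p).round(1))
cv2.imwrite("pics/c3.png",np.hstack([cv2.resize(s[170:330,150:310],(400,400)),cv2.resize(t[150:310,110:270],(400,400))]))
E
```

```text
[0.54806402 0.23169848 0.20745691] [-1.56965004e+00  1.37646440e-03  5.69526090e-03]
mouth [222.4 210.6] [169.  210.2]
narrow [224.9 242.5] [179.  216.3]
hub [226.5 268.3] [185.9 220.8]
```

View pics/c3.png

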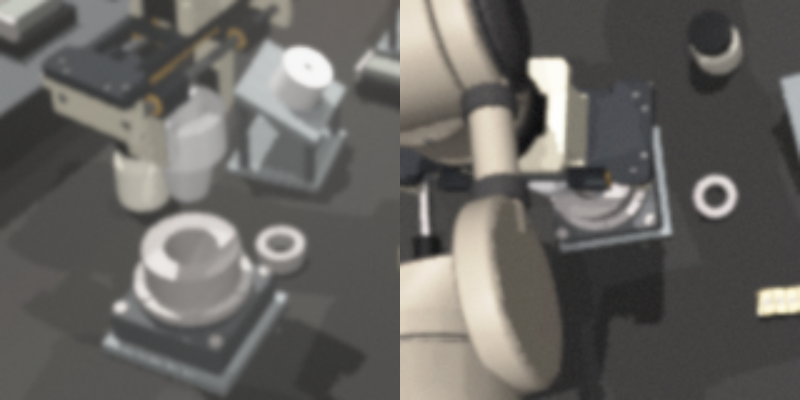

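The side view puts the hub mouth at (226.4,268.5), which agrees with the predicted (226.5,268.3). The held sleeve's narrow end is at about (227,246). I'll lower it to just above the mouth and compare the two directly there.

apply_moves([
  [0.001,0.015,-0.0024,0,0,0,1],
  [0.001,0.03,-0.0024,0,0,0,1],
  [0.001,0.042,-0.0024,0,0,0,1],
  [0.001,0.05,-0.0024,0,0,0,1],
  [0.001,0.05,-0.0024,0,0,0,1],
])

```text
time: 7.18
tool_pos: [0.5499, 0.2258, 0.1587]
tool_rot: [-1.57, -0.0, 0.001]
contact_force: [0.0, 0.7, -2.4]
opening: 0.0598
```

```bash
python3 - <<'E'
from h import *
P=robot.observe()["tool_pos"];print(P)
s=cams.read_camera("side")
for n,p in(("mouth",P+[0,0,.019]),("underside",P-[0,0,.015]),("narrow",P-[0,0,.055]),("hub",[.549,.2293,.09]),("x+",[.554,.2293,.09]),("y+",[.549,.2343,.09]),("z+",[.549,.2293,.095])):print(n,((proj("side",p)-[180,210])*8).round())
c=cv2.resize(s[210:280,180:270],None,fx=8,fy=8,interpolation=cv2.INTER_CUBIC)
cv2.imwrite("pics/c4.png",c)
E
```

```text
[0.54994976 0.22577823 0.15872858]
mouth [356. 173.]
underside [365. 286.]
narrow [374. 414.]
hub [372. 466.]
x+ [355. 458.]
y+ [359. 478.]
z+ [371. 451.]
```

View pics/c4.png

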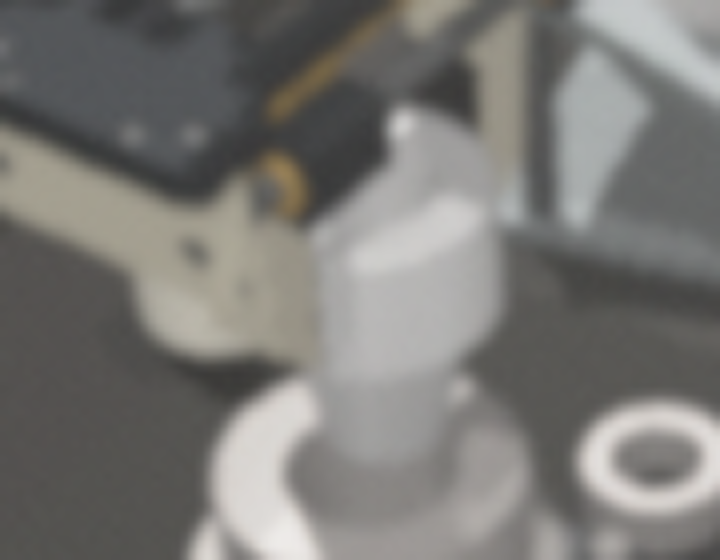

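```bash
python3 - <<'E'
from h import *
for i in range(5):
    cams.read_camera("top"); s=robot.observe(); print(s["tool_pos"].round(4),s["tool_rot"].round(4),s["contact_force"].round(2))
E
```

```text
[0.5505 0.2261 0.1598] [-1.5692e+00 -2.1000e-03  1.5000e-03] [-0.11 -0.33 -2.59]
[0.5506 0.2261 0.16  ] [-1.5691e+00 -2.5000e-03  1.5000e-03] [ 1.28  0.14 -2.97]
[0.5506 0.2261 0.1601] [-1.5691e+00 -2.5000e-03  1.5000e-03] [ 0.26 -0.21 -3.58]
[0.5505 0.2261 0.1601] [-1.5691 -0.0026  0.0016] [-0.59  0.09 -2.85]
[0.5505 0.2261 0.16  ] [-1.5691e+00 -2.4000e-03  1.5000e-03] [ 0.55 -0.35 -3.54]
```

The pose has now settled at (0.5505, 0.2261, 0.160); the earlier reading lagged. The crop shows the sleeve's narrow end at (386,427) and the hub mouth at (371,466). The sleeve has to move about +2.7 mm in x and +3.2 mm in y.

apply_moves([
  [0.0027,0.0,0.0032,0,0,0,1],
  [0.0027,0.008,0.0032,0,0,0,1],
  [0.0027,0.016,0.0032,0,0,0,1],
  [0.0027,0.024,0.0032,0,0,0,1],
  [0.0027,0.024,0.0032,0,0,0,1],
])

```text
time: 8.1
tool_pos: [0.5524, 0.229, 0.1344]
tool_rot: [-1.57, 0.001, 0.001]
contact_force: [-0.2, 0.6, -2.0]
opening: 0.06
```

```bash
python3 - <<'E'
from h import *
for i in range(3):
    cams.read_camera("top"); s=robot.observe(); print(s["tool_pos"].round(4),s["contact_force"].round(2),s["torque"].round(2))
E
```

```text
[0.5528 0.2291 0.135 ] [ 0.06  0.01 -3.07] [-0.04  0.01  0.04]
[0.553  0.2292 0.1355] [ 0.62 -0.54 -3.03] [ 0.07 -0.03  0.03]
[0.5531 0.2292 0.1357] [-0.8  -0.32 -3.12] [0.03 0.   0.02]
```

apply_moves([
  [0,0.003,0,0,0,0,1],
  [0,0.006,0,0,0,0,1],
  [0,0.009,0,0,0,0,1],
  [0,0.009,0,0,0,0,1],
  [0,0.009,0,0,0,0,1],
])

```text
time: 8.88
tool_pos: [0.553, 0.2293, 0.1266]
tool_rot: [-1.569, -0.002, 0.001]
contact_force: [0.7, 0.0, -3.0]
opening: 0.0594
```

```bash
python3 - <<'E'
from h import *
for i in range(3):
    cams.read_camera("top"); s=robot.observe(); print(s["tool_pos"].round(4),s["contact_force"].round(2),s["torque"].round(2))
E
```

```text
[0.5531 0.2293 0.1266] [-0.71 -0.1  -2.55] [ 0.07 -0.03 -0.05]
[0.5531 0.2293 0.1266] [-0.41  0.78 -3.23] [-0.    0.03 -0.06]
[0.5531 0.2293 0.1267] [-0.    0.61 -2.34] [0.06 0.05 0.02]
```

apply_moves([
  [0,0.001,0,0,0,0,1],
  [0,0.002,0,0,0,0,1],
  [0,0.003,0,0,0,0,1],
  [0,0.004,0,0,0,0,1],
  [0,0.004,0,0,0,0,1],
])

```text
time: 9.65
tool_pos: [0.5528, 0.2293, 0.1224]
tool_rot: [-1.569, -0.001, 0.001]
contact_force: [-0.5, 1.5, -4.0]
opening: 0.0599
```

```bash
cat > f.py <<'E'
from h import *
L=[]
for i in range(5):
    cams.read_camera("top"); s=robot.observe(); L.append(np.r_[s["tool_pos"],s["contact_force"],s["torque"]])
print(np.mean(L,0).round(4),s["time"])
E
python3 f.py
```

```text
[ 5.5290e-01  2.2930e-01  1.2250e-01 -7.9300e-01  5.2740e-01 -3.4352e+00
  1.6140e-01  1.5030e-01 -2.6000e-03] 9.9
```

apply_moves([
  [-0.0004,0,0.0003,0,0,0,1],
  [-0.0008,0,0.0006,0,0,0,1],
  [-0.0008,0.001,0.0006,0,0,0,1],
  [-0.0008,0.002,0.0006,0,0,0,1],
  [-0.0008,0.002,0.0006,0,0,0,1],
])

```text
time: 10.52
tool_pos: [0.5522, 0.2298, 0.1204]
tool_rot: [-1.569, -0.001, 0.001]
contact_force: [-0.0, 0.6, -2.4]
opening: 0.0597
```

```bash
python3 f.py
```

```text
[ 0.5522  0.2298  0.1205  0.4062 -0.2018 -3.2659  0.0252  0.0215 -0.0076] 10.775
```

Contact is relieved after that shift. Now down another 3 mm.

apply_moves([
  [0,0.001,0,0,0,0,1],
  [0,0.002,0,0,0,0,1],
  [0,0.003,0,0,0,0,1],
  [0,0.003,0,0,0,0,1],
  [0,0.003,0,0,0,0,1],
])

```text
time: 11.4
tool_pos: [0.5521, 0.2299, 0.1175]
tool_rot: [-1.569, -0.001, 0.001]
contact_force: [-0.4, 0.9, -3.4]
opening: 0.0596
```

```bash
python3 f.py
```

```text
[ 0.5521  0.23    0.1175 -0.7147  1.2778 -3.3146  0.3107  0.1765 -0.0134] 11.65
```

apply_moves([
  [-0.0002,0,0.0004,0,0,0,1],
  [-0.0004,0,0.0007,0,0,0,1],
  [-0.0004,0.0005,0.0007,0,0,0,1],
  [-0.0004,0.001,0.0007,0,0,0,1],
  [-0.0004,0.001,0.0007,0,0,0,1],
])

```text
time: 12.28
tool_pos: [0.5518, 0.2305, 0.1165]
tool_rot: [-1.569, -0.001, 0.001]
contact_force: [-0.0, 0.1, -2.5]
opening: 0.0597
```

```bash
python3 f.py
```

```text
[ 0.5518  0.2305  0.1165 -0.1438 -0.1684 -3.4354  0.0211  0.0217  0.0069] 12.525
```

apply_moves([
  [0,0.0005,0,0,0,0,1],
  [0,0.001,0,0,0,0,1],
  [0,0.0015,0,0,0,0,1],
  [0,0.002,0,0,0,0,1],
  [0,0.002,0,0,0,0,1],
])

```text
time: 13.15
tool_pos: [0.5517, 0.2306, 0.1145]
tool_rot: [-1.569, -0.001, 0.001]
contact_force: [-0.3, 0.0, -2.5]
opening: 0.06
```

```bash
python3 f.py
```

```text
[ 0.5517  0.2306  0.1146 -0.8193  0.2394 -2.4474  0.0117  0.1179 -0.0222] 13.4
```

apply_moves([
  [-0.0004,0,0.0001,0,0,0,1],
  [-0.0004,0.0003,0.0001,0,0,0,1],
  [-0.0004,0.0006,0.0001,0,0,0,1],
  [-0.0004,0.001,0.0001,0,0,0,1],
  [-0.0004,0.001,0.0001,0,0,0,1],
])

```text
time: 14.02
tool_pos: [0.5517, 0.2306, 0.1141]
tool_rot: [-1.569, -0.002, 0.001]
contact_force: [-1.2, -1.0, 3.0]
opening: 0.0596
```

```bash
python3 f.py
```

```text
[ 5.5170e-01  2.3060e-01  1.1400e-01 -9.4850e-01 -2.0155e+00  4.3403e+00
 -4.0010e-01  7.7500e-02 -2.5000e-03] 14.275
```

Seated: the contact carries about 7 N, below the hub's 10 N. I'll ease off slightly, then release.

apply_moves([
  [0,-0.0004,-0.0001,0,0,0,1],
  [0,-0.0005,-0.0002,0,0,0,1],
  [0,-0.0005,-0.0002,0,0,0,1],
  [0,-0.0005,-0.0002,0,0,0,-0.4],
  [0,-0.0005,-0.0002,0,0,0,-0.6],
])

```text
time: 14.9
tool_pos: [0.551, 0.2305, 0.1136]
tool_rot: [-1.569, -0.0, 0.001]
contact_force: [-0.3, 0.6, -0.2]
opening: 0.0699
```

apply_moves([
  [0,0,0,0,0,0,-0.7],
  [0,0,0,0,0,0,-0.9],
  [0,-0.005,0,0,0,0,-0.9],
  [0,-0.02,0,0,0,0,-0.9],
  [0,-0.045,0,0,0,0,-0.9],
])

```text
time: 15.52
tool_pos: [0.5511, 0.2303, 0.1599]
tool_rot: [-1.57, -0.001, 0.001]
contact_force: [0.5, 0.3, 0.2]
opening: 0.0867
```

```bash
python3 - <<'E'
from h import *
print(robot.observe()["tool_pos"])
a=axis(15,26);tcp=np.array([.5959,.0001,.1086])-.019*a; go(tcp+.1*a,15,26); go([.55,.12,.25],8,0)
E
```

```text
[0.55111467 0.23029872 0.1598616 ]
shift mm [  10.2  -21.8 -239.4] turn [  3.32 -14.68 -25.81]
shift mm [  -1.2  -90.3 -110.2] turn [-0.07 -7.92  0.04]
```

apply_moves([
  [0,-0.04,-0.01,0,0,0,-1],
  [0,-0.07,-0.05,0.8,-3.5,-6,-1],
  [0,-0.075,-0.1,1.5,-7,-12,-1],
  [0.005,-0.06,-0.15,2.2,-10,-18,-1],
  [0.008,-0.045,-0.2,3,-13,-23,-1],
])

```text
time: 16.15
tool_pos: [0.5596, 0.033, 0.2065]
tool_rot: [-1.564, -0.405, 0.229]
contact_force: [1.1, 0.9, 0.1]
opening: 0.092
```

```bash
python3 - <<'E'
from h import *
s=cams.read_camera("side");print(robot.observe()["tool_pos"])
a=axis(15,26);m=np.array([.5959,.0001,.1086]);tcp=m-.019*a; go(tcp+.1*a,15,26)
print(proj("side",m),((proj("side",[.549,.230,.132])-[160,180])*4).round())
cv2.imwrite("pics/c5.png",cv2.resize(s[180:320,160:310],None,fx=4,fy=4,interpolation=cv2.INTER_CUBIC))
E
```

```text
[0.55807533 0.02799459 0.20348808]
shift mm [-13.4  18.2 -37. ] turn [ 0.48 -1.49 -2.94]
[272.64253337 195.89576459] [260. 288.]
```

View pics/c5.png

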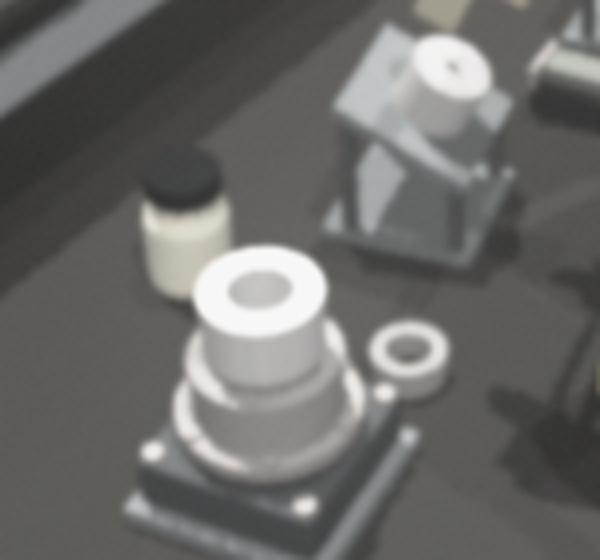

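The large sleeve stands upright in the hub with its collar proud. Its mouth is at crop (260,290), and I predicted (260,288). The small sleeve's mouth is at side (273.2,196.8).

```bash
python3 - <<'E'
from h import *
print(two((286.5,198.6),(273.2,196.8)), two((394.4,204.6),(331,153.5)))
a=axis(15,26);m=np.array([.5959,.0001,.1086])
R=tgt(15,26); m=m-.0015*R.apply([1,0,0]); tcp=m-.019*a; print(tcp);go(tcp+.08*a,15,26)
E
```

```text
(array([ 5.95603001e-01, -2.18479689e-04,  1.06276576e-01]), np.float64(0.0016464380553752101)) (array([ 0.58192601, -0.24235191,  0.10339757]), np.float64(0.0009462680556058483))
[0.60264299 0.00190678 0.09086536]
shift mm [-13.9  38.2 -36.8] turn [ 0.48 -1.49 -2.94]
```

apply_moves([
  [-0.007,0.015,-0.018,0.2,-0.7,-1.5,-1],
  [-0.0139,0.03,-0.0368,0.5,-1.5,-2.9,-1],
  [-0.0139,0.03,-0.0368,0.5,-1.5,-2.9,-1],
  [-0.0139,0.03,-0.0368,0.5,-1.5,-2.9,-1],
  [-0.0139,0.03,-0.0368,0.5,-1.5,-2.9,-1],
])

```text
time: 16.82
tool_pos: [0.5672, -0.0006, 0.1725]
tool_rot: [-1.565, -0.451, 0.256]
contact_force: [0.4, 0.6, -0.2]
opening: 0.0916
```

```bash
python3 - <<'E'
from h import *
for i in range(4):cams.read_camera("side")
go([.6026,.0019,.0909],15,26)
E
```

```text
shift mm [-3.4 88.2 -7. ] turn [-0.22 -0.34 -0.2 ]
```

apply_moves([
  [-0.0034,0.02,-0.007,0,0,0,-1],
  [-0.0034,0.045,-0.007,0,0,0,-1],
  [-0.0034,0.07,-0.007,0,0,0,-1],
  [-0.0034,0.087,-0.007,0,0,0,-1],
  [-0.0034,0.087,-0.007,0,0,0,-1],
], squeeze=20)

```text
time: 17.65
tool_pos: [0.6017, 0.0016, 0.0904]
tool_rot: [-1.563, -0.448, 0.254]
contact_force: [-0.1, 0.4, 0.6]
opening: 0.0916
```

apply_moves([
  [0,0,0,0,0,0,0],
  [0,0,0,0,0,0,1],
  [0,0,0,0,0,0,1],
  [0,0,0,0,0,0,1],
  [0,0,0,0,0,0,1],
])

```text
time: 18.27
tool_pos: [0.602, 0.0012, 0.0917]
tool_rot: [-1.564, -0.45, 0.254]
contact_force: [0.2, 1.1, 0.4]
opening: 0.0467
```

```bash
python3 f.py
```

```text
[ 6.0200e-01  1.2000e-03  9.1600e-02 -1.0492e+00  7.5580e-01  1.7187e+00
 -9.2000e-03  3.0180e-01 -2.7000e-03] 18.525
```

Gripped at 46 mm. Now I'll lift along the sleeve's axis.

apply_moves([
  [0,-0.01,0,0,0,0,1],
  [0,-0.035,0,0,0,0,1],
  [0,-0.065,0,0,0,0,1],
  [0,-0.095,0,0,0,0,1],
  [0,-0.125,0,0,0,0,1],
])

```text
time: 19.15
tool_pos: [0.5485, -0.0135, 0.205]
tool_rot: [-1.564, -0.449, 0.254]
contact_force: [0.2, 1.1, -2.0]
opening: 0.0456
```

```bash
python3 f.py; python3 - <<'E'
from h import *
print(robot.observe()["opening"]);go([.552,.2305,.24],0,0)
E
```

```text
[ 0.5494 -0.0137  0.2058  0.4441  0.1187 -0.5994 -0.0515  0.3509 -0.0117] 19.4
0.045770456230461005
shift mm [ 73.5  -3.5 235.3] turn [-3.68 14.41 25.52]
```

apply_moves([
  [0.014,-0.02,0.04,-0.7,2.7,5,1],
  [0.03,-0.03,0.09,-1.4,5.5,10,1],
  [0.045,-0.03,0.14,-2.1,8.3,15,1],
  [0.06,-0.02,0.19,-3,11.5,20.5,1],
  [0.0735,-0.0035,0.2353,-3.7,14.4,25.5,1],
])

```text
time: 20.02
tool_pos: [0.5523, 0.233, 0.2397]
tool_rot: [-1.572, 0.002, -0.0]
contact_force: [1.2, -0.6, -1.6]
opening: 0.0455
```

```bash
python3 f.py;python3 f.py; python3 - <<'E'
from h import *
print(robot.observe()["tool_rot"]);go([.552,.2305,.195],0,0)
E
```

```text
[ 0.5522  0.2336  0.237  -0.0174  0.3136 -1.7227  0.0448  0.0205 -0.0273] 20.275
[ 0.5522  0.2294  0.2408 -0.178   0.025  -1.3296  0.0041  0.0274 -0.0086] 20.525
[-1.57097670e+00 -2.58735039e-03 -1.21101705e-03]
shift mm [-0.4 46.4  1.1] turn [ 0.01 -0.07  0.15]
```

apply_moves([
  [0,0.015,0.001,0,0,0,1],
  [-0.001,0.03,0.001,0,0,0,1],
  [-0.001,0.042,0.001,0,0,0,1],
  [-0.001,0.047,0.001,0,0,0,1],
  [-0.001,0.047,0.001,0,0,0,1],
])

```text
time: 21.15
tool_pos: [0.5513, 0.2314, 0.1932]
tool_rot: [-1.571, -0.001, 0.0]
contact_force: [0.5, -0.2, -0.8]
opening: 0.0456
```

```bash
python3 f.py; python3 - <<'E'
from h import *
s=cams.read_camera("side");P=robot.observe()["tool_pos"];print(P,robot.observe()["tool_rot"])
for n,p in(("mouth",P+[0,0,.019]),("underside",P-[0,0,.015]),("narrow",P-[0,0,.049]),("Lmouth",[.549,.2305,.132]),("x+",[.554,.2305,.132]),("y+",[.549,.2355,.132]),("z+",[.549,.2305,.137])):print(n,((proj("side",p)-[180,195])*8).round())
cv2.imwrite("pics/c6.png",cv2.resize(s[195:270,180:270],None,fx=8,fy=8,interpolation=cv2.INTER_CUBIC))
E
```

```text
[ 0.5516  0.2316  0.194  -0.0469  0.7622 -1.2451  0.0158 -0.0056 -0.0014] 21.4
[0.55153952 0.23151349 0.19405201] [-1.57100888e+00 -2.13638699e-03  1.87837879e-04]
mouth [325. 181.]
underside [334. 299.]
narrow [344. 413.]
Lmouth [358. 457.]
x+ [342. 449.]
y+ [345. 469.]
z+ [357. 441.]
```

View pics/c6.png

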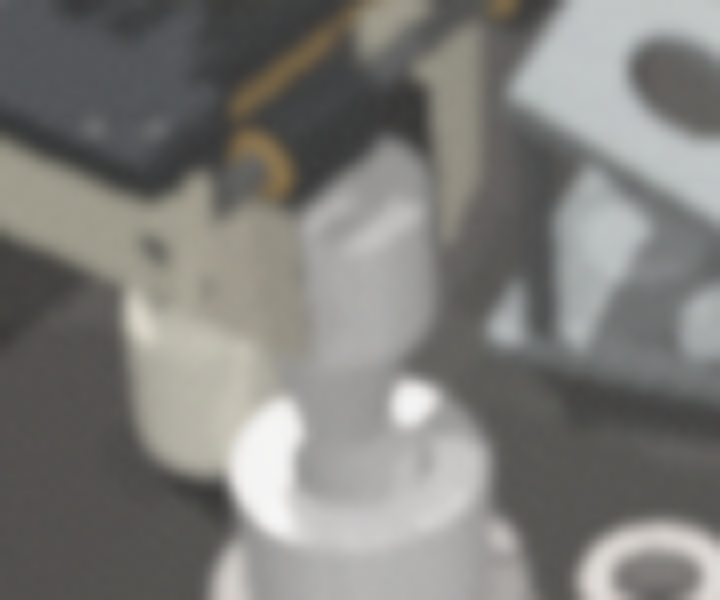

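The small sleeve's narrow end is centred at column 346 in the crop, and the large mouth is at column 360. I'll correct about -2 mm in x and -1 mm in y, and lower it.

apply_moves([
  [-0.002,0.004,-0.001,0,0,0,1],
  [-0.002,0.01,-0.001,0,0,0,1],
  [-0.002,0.016,-0.001,0,0,0,1],
  [-0.002,0.022,-0.001,0,0,0,1],
  [-0.002,0.024,-0.001,0,0,0,1],
])

```text
time: 22.08
tool_pos: [0.5492, 0.2304, 0.1689]
tool_rot: [-1.572, -0.0, 0.0]
contact_force: [0.8, 0.6, -1.6]
opening: 0.0456
```

```bash
python3 f.py
```

```text
[ 0.5494  0.2304  0.1695  0.0029 -0.1301 -1.4407  0.0425 -0.0256 -0.0278] 22.325
```

apply_moves([
  [0,0.002,0,0,0,0,1],
  [0,0.004,0,0,0,0,1],
  [0,0.006,0,0,0,0,1],
  [0,0.006,0,0,0,0,1],
  [0,0.006,0,0,0,0,1],
])

```text
time: 22.95
tool_pos: [0.5494, 0.2305, 0.1637]
tool_rot: [-1.571, -0.001, 0.0]
contact_force: [0.0, 0.7, -1.3]
opening: 0.0454
```

```bash
python3 f.py
```

```text
[ 0.5495  0.2304  0.1637  0.1822 -0.3156 -1.0496  0.0352  0.024  -0.0098] 23.2
```

apply_moves([
  [0,0.001,0,0,0,0,1],
  [0,0.002,0,0,0,0,1],
  [0,0.003,0,0,0,0,1],
  [0,0.004,0,0,0,0,1],
  [0,0.004,0,0,0,0,1],
])

```text
time: 23.82
tool_pos: [0.5493, 0.2304, 0.1595]
tool_rot: [-1.571, -0.001, 0.0]
contact_force: [-0.4, 0.5, -1.5]
opening: 0.0455
```

```bash
python3 f.py
```

```text
[ 0.5494  0.2304  0.1597 -0.3523  0.2788 -1.2515  0.0547  0.0383  0.0232] 24.075
```

apply_moves([
  [0,0.0005,0,0,0,0,1],
  [0,0.001,0,0,0,0,1],
  [0,0.0015,0,0,0,0,1],
  [0,0.002,0,0,0,0,1],
  [0,0.002,0,0,0,0,1],
])

```text
time: 24.7
tool_pos: [0.5494, 0.2304, 0.1576]
tool_rot: [-1.571, -0.001, 0.0]
contact_force: [0.2, -0.3, -0.4]
opening: 0.0458
```

```bash
python3 f.py
```

```text
[ 0.5494  0.2304  0.1576  0.226   0.0859 -1.0992  0.0088  0.005   0.0093] 24.95
```

apply_moves([
  [0,0.0005,0,0,0,0,1],
  [0,0.001,0,0,0,0,1],
  [0,0.0015,0,0,0,0,1],
  [0,0.0015,0,0,0,0,1],
  [0,0.0015,0,0,0,0,1],
])

```text
time: 25.58
tool_pos: [0.5494, 0.2304, 0.1561]
tool_rot: [-1.571, -0.001, 0.0]
contact_force: [-0.3, -0.8, -2.2]
opening: 0.0455
```

```bash
python3 f.py
```

```text
[ 0.5494  0.2305  0.1561 -0.4113  0.3585 -0.8407  0.0269  0.0971  0.0144] 25.825
```

apply_moves([
  [-0.0003,0,0.0001,0,0,0,1],
  [-0.0003,0.0004,0.0001,0,0,0,1],
  [-0.0003,0.0007,0.0001,0,0,0,1],
  [-0.0003,0.001,0.0001,0,0,0,1],
  [-0.0003,0.001,0.0001,0,0,0,1],
])

```text
time: 26.45
tool_pos: [0.5491, 0.2305, 0.1551]
tool_rot: [-1.571, -0.001, 0.0]
contact_force: [-0.3, 0.9, -1.4]
opening: 0.0457
```

```bash
python3 f.py
```

```text
[ 0.5491  0.2305  0.1551 -0.5418 -0.0559 -1.4723  0.0204  0.077   0.0282] 26.7
```

apply_moves([
  [-0.0002,0,0,0,0,0,1],
  [-0.0003,0.0004,0,0,0,0,1],
  [-0.0003,0.0007,0,0,0,0,1],
  [-0.0003,0.001,0,0,0,0,1],
  [-0.0003,0.001,0,0,0,0,1],
])

```text
time: 27.32
tool_pos: [0.5489, 0.2306, 0.1542]
tool_rot: [-1.571, -0.002, 0.0]
contact_force: [0.3, -0.1, -0.9]
opening: 0.0455
```

```bash
python3 f.py
```

```text
[ 0.5489  0.2306  0.1542  0.4856  0.3439 -0.5784  0.1128 -0.0544  0.0018] 27.575
```

apply_moves([
  [0.0001,0.0002,0.0001,0,0,0,1],
  [0.0001,0.0004,0.0001,0,0,0,1],
  [0.0001,0.0006,0.0001,0,0,0,1],
  [0.0001,0.0006,0.0001,0,0,0,1],
  [0.0001,0.0006,0.0001,0,0,0,1],
])

```text
time: 28.2
tool_pos: [0.549, 0.2306, 0.1537]
tool_rot: [-1.571, -0.002, 0.0]
contact_force: [-0.6, 0.6, 2.0]
opening: 0.0456
```

```bash
python3 f.py
```

```text
[ 5.4900e-01  2.3060e-01  1.5370e-01 -2.3490e-01 -3.3850e-01  2.4466e+00
 -4.0100e-02  1.1780e-01 -9.0000e-04] 28.45
```

Seated with about 4 N. I'll ease up 0.3 mm, release and withdraw.

apply_moves([
  [0,-0.0002,0,0,0,0,1],
  [0,-0.0003,0,0,0,0,1],
  [0,-0.0003,0,0,0,0,0],
  [0,-0.0003,0,0,0,0,-0.2],
  [0,-0.0003,0,0,0,0,-0.4],
])

```text
time: 29.08
tool_pos: [0.5488, 0.2306, 0.1536]
tool_rot: [-1.571, -0.001, 0.0]
contact_force: [-0.5, -0.0, 0.7]
opening: 0.0602
```

apply_moves([
  [0,0,0,0,0,0,-0.6],
  [0,0,0,0,0,0,-0.6],
  [0,-0.01,0,0,0,0,-0.6],
  [0,-0.04,0,0,0,0,-0.6],
  [0,-0.09,0,0,0,0,-0.6],
])

```text
time: 29.7
tool_pos: [0.548, 0.2304, 0.244]
tool_rot: [-1.572, 0.002, 0.0]
contact_force: [0.9, 0.2, 0.2]
opening: 0.0739
```

apply_moves([
  [0,-0.01,-0.05,0,0,0,-1],
  [0,-0.01,-0.1,0,0,0,-1],
  [0,-0.01,-0.15,0,0,0,-1],
  [0,-0.01,-0.2,0,0,0,-1],
  [0,-0.01,-0.25,0,0,0,-1],
])

```text
time: 30.32
tool_pos: [0.5488, -0.0209, 0.2549]
tool_rot: [-1.571, -0.003, 0.0]
contact_force: [0.3, -0.2, -0.2]
opening: 0.0917
```

```bash
python3 - <<'E'
from h import *
s=cams.read_camera("side");t=cams.read_camera("top")
for n,p in(("Smouth",[.5485,.2305,.1725]),("Lmouth",[.5485,.2305,.132]),("hub",[.549,.2293,.09])):print(n,((proj("side",p)-[170,180])*4).round(),proj("top",p).round(1))
cv2.imwrite("pics/c7.png",np.hstack([cv2.resize(s[180:310,170:270],(400,520),interpolation=cv2.INTER_CUBIC),cv2.resize(t[160:290,140:240],(400,520),interpolation=cv2.INTER_CUBIC)]))
cv2.imwrite("pics/top1.png",t)
E
```

```text
Smouth [215. 222.] [175.6 215. ]
Lmouth [220. 289.] [180.6 218.1]
hub [226. 353.] [185.9 220.8]
```

View pics/c7.png

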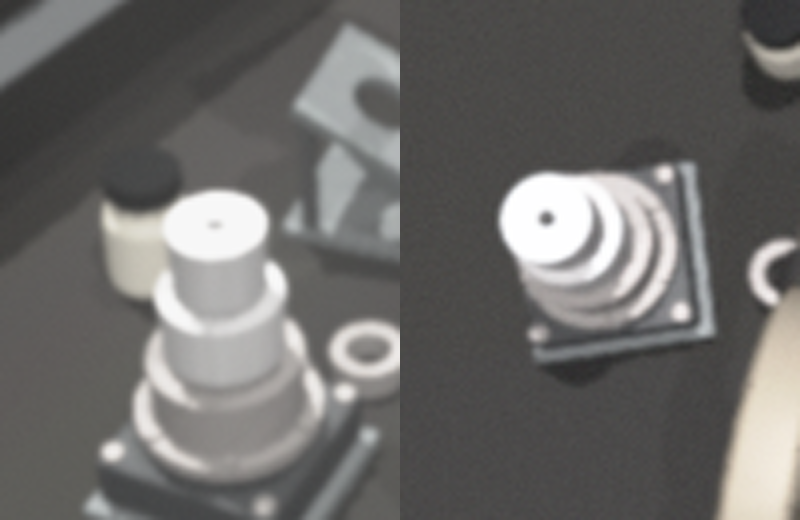

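The final view shows both sleeves upright and nested with their collars proud. The small sleeve's top is at side crop (215,224), predicted (215,222), and at top view (176.5,214.5), predicted (175.6,215). The arm is clear, so I'm handing in.

```bash
python3 -c "
from cell import robot
print(robot.hand_in())"
```

```text
the job is handed in; nothing more can be done
None
```

The coupling is dry-fitted: the large sleeve rests in the hub and the small sleeve in the large one, placed in that order. I handed the job in at about 30 s of the 64 s allowed.

- **Seating:** I lowered each sleeve in small steps while watching the force. I stopped at about 7 N for the large sleeve and about 4 N for the small one, by averaged readings. I then backed off 0.3–0.5 mm and opened the jaws. The hub sinks only above 10 N.
- **Last checks:** both views show the sleeves upright with collars proud. The small sleeve's top is within 1 px of its predicted position. That supports the hub not having sunk, though I had no direct reading of the hub joint.
- **Other loose things:** I stayed well clear of them but did not compare their positions before and after.
- **Mistake:** my first move call was in the wrong units (50 m instead of a few cm). The rate cap limited it to about 0.31 m in free air and nothing was touched.
- **Disagreement:** the large sleeve sat about 3–4 mm off centre between the jaws, along their width. I corrected this from a close view and the contact forces before seating it.

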